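# Switch the lamp controller to ultraviolet with its pull-to-turn selector

### The arm

A 6-joint arm with a two-finger parallel gripper is mounted at the origin on the work surface. World frame = base frame: x ahead of the robot, y to its left, z up, the work surface at z = 0. Lengths are in m, angles in degrees, forces in N, time in s.
With the tool pointing down it reaches from about 0.4 to 0.825 m from the base axis. Payload 7 kg.
Tool frame: the origin (TCP) lies at the very end of the fingers, on their centre line; the grasp point (between the pads) lies 19 mm behind it; z points along the fingers, y is the line along which they close (so a half turn about z gives the same grasp; the last joint's range is limited). The gripper opens to 88 mm and grips with 3 to 60 N. Pads are 19 mm wide; open, the fingers measure 130 mm over their backs; the gripper's body (78 mm by 193 mm) begins 47 mm behind the grasp point.
Start: joints at [86.007, 20.546, 0.682, 0, -70.136, -16.507], TCP at [0.236, 0.632, 0.227] pointing down, gripper open.
Joint ranges: [-176.03, 176.03], [-82.01, 121.73], [-58.28, 71.71], [-173.87, 95.51], [-174.79, -0.11], [-173.66, 173.66]. Speed limits (degrees/s): [136.94, 136.94, 172.46, 180, 180, 180].

### API

Orientations are given as [roll, pitch, yaw] about the fixed x, y, z axes, in that order (R = Rz(yaw) Ry(pitch) Rx(roll)).
In Python, from plant import get_state, imaging, r, finder gives the robot as it stands.
- The arm moves only by the shell command python3 -m handwheel 'ROWS' [FORCE]. ROWS is JSON, a list of rows, each a list of 5 numbers: the closure, from 0 (fully open) to 1 (shut), then the shift along the world's x, y, z in cm, then the turn about the world's z in degrees. A call has 1 to 8 rows; each row is the pose to reach, as a shift and turn from the pose commanded when the call began; what a row does not reach only later rows make up. A row lasts 1/8 s, in which the tool goes at most 62.5 mm and 10.7 degrees, less where a joint would pass 70% of its speed; a pose out of reach is approached as far as the arm can. A call with a gripper value outside its range is refused whole. The fingers move at their own pace and stop on an object; FORCE is the grip in N (left out, the last holds). Time passes only in rows, so rows that repeat a pose let the fingers close. It gives the time, the measured TCP pose, the force, the opening and the grip force at its end, in the units of the state.
- get_state(): the state, without advancing time (a new reading comes with each control period).
- imaging.capture(name): name is "scene" or "top" or "wrist"; returns (picture, depth): 400x640x3 uint8, red, green, blue; 400x640 float32, m along the optical axis (not along the pixel's ray), 0 where there is no reading.
- imaging.get_calibration(name): a dict with "fx", "fy", "cx", "cy" (pixels), "rvec" (rotation vector, rad) and "tvec" (3), from world to camera coordinates, as OpenCV has them; the wrist camera has in their place "hand_eye" (4x4, takes a point from camera to tool coordinates, whose origin is the TCP and whose axes are the flange's). Camera axes: x right, y down, z forward; pixel columns grow to the right and rows downward; lengths in m; the calibration is good to about 2 mm. A picture is of the moment at which its call begins: read the wrist's pose just before it. get_calibration takes no time and is no camera call.
- r.close_job(): hands the job in; it is judged then, once.
Trained networks look in the newest picture that a camera, given by its name, has taken for a name from the list of things; names that differ only in an ending like _2 or _b are one class to them, and where a whole thing is asked for, a point or a joint stands for the part that bears it (a point fixed in the world has none). Each returns a list of dicts, best first, with "p" (0 to 1); they miss things now and then, are a little off and sometimes report something else, mostly with a low value. They report only what shows in the picture. A call takes as long as a camera call.
- finder.cut_out(camera, query): "region" (400x640 bool, what is visible of it) and "pixel" ([column, row] in pixels, amid what is visible of it).
The state is a dict: "time_s": time; "joints": joint angles; "qd": joint speeds; "joint_torque": joint torques, N m; "tcp_pos": TCP position; "eef_rot": TCP orientation; "contact_force": force on the tool from outside, world axes, zero at the start; "moment": the same for the moment, N m; "gripper_width": finger opening in m; "gripper_force": force on a finger pad.
Only numpy, scipy, OpenCV 4.12 (cv2) and the standard library are available. Lean on these libraries where they do the work, as an engineer would, in place of code of your own. Each camera call takes 0.05 s, during which the arm holds its last target. There are 200 camera calls.

### The job

Switch the lamp controller from off to ultraviolet: pull its locked selector knob straight up, turn it to the side of the violet lens (never towards the white one), find by feel the notch that lies somewhere under the band there, and push the knob back down fully home in it. Do not force the mechanism: pull, turn and press gently. Let go of the knob and leave everything else on the bench where it is.

Things in the scene. Friction and masses are not known exactly. Their poses are not given: they have to be found in the camera images.
- controller: Black low lamp controller, fixed, 200 x 280 mm, 75 mm high, with a level top panel. Origin on the bench straight under the knob's axis; the case reaches 90 mm to its -x, 110 mm to +x, 140 mm to each side; z up; +x is the knob's off direction.
- dial_center (a point): Centre of the grey dial face on the panel, on the knob's axis, 76 mm above the bench. The face has a radius of 74 mm, a black tick at the controller's +x (off) and two equal teal bands.
- left_band (a point): Middle of the teal band on the controller's +y side: the band runs at 38 to 50 mm radius from 0.80 to 1.30 rad from +x. One lens, violet or white (it varies), sits just outside it.
- right_band (a point): Middle of the like teal band on the -y side, from -0.80 to -1.30 rad; the other lens sits just outside it.
- knob: Black bar knob on the dial. Grip bar 44 mm long (its x), 14 mm wide (its y), upright sides, 8 to 42 mm above the panel when home; under it a round skirt of 29 mm radius, 8 mm high. Origin on its axis, at the panel face (75 mm above the bench) when home; rises and turns with it. +x is the end with the white pointer line. Starts home in the off notch, pointer at the tick.
- pointer (a point): Pointer end of the knob: 30 mm from the axis along the knob's +x, 8 mm above the knob's origin.
- selector_lift (a joint): How far the knob is pulled up, in m: 0 home (pushed in), about 0.007 just clear of the notches, 0.012 at its upper stop. Held by friction of about 2.5 N, so it stays at the height where it is left and must be pushed in.
- selector_turn (a joint): Turn of the knob from off, rad, positive anticlockwise seen from above (to the controller's +y side); stops at -1.6 and 1.6. Turning takes about 0.04 N m once pulled clear; while down, a key holds it within about 0.05 rad.
- key (a point): Foot of the knob's hidden key: 28 mm from the axis under the pointer, 8 mm wide, 30 mm below the knob's origin. It drops 7 mm into a notch if within about 0.045 rad of the notch's centre. More than 18 N between key and index plate, notch side or upper stop counts as forcing.
- index_plate: Hidden index plate in the controller (origin on the axis at the panel face): a notch at off and one under each band, unmarked, new each time: centre 0.80 to 0.97 or 1.13 to 1.30 rad from off. Elsewhere under a band the lowered knob rests on the plate at about 7 mm lift; the plate yields there 2.5 N per mm for 4 mm, then is solid; near off, notch sides and stop are solid.
- violet_lens: Round violet indicator lens (ultraviolet) in a steel rim, 24 mm across, 6.5 mm high, fixed on the panel 62 mm from the knob's axis, at 1.05 rad to one side of the controller's +x. Origin at the centre of its underside, on the panel.
- white_lens: Round white indicator lens (white light), the same size, mirror-wise on the other side. Origin at the centre of its underside.
- lens_cap: Loose grey lens cap on the controller's panel, 38 mm across, 10 mm high; origin under its centre. Leave alone.
- filter_tin: Loose small aluminium tin on the controller's panel, 32 mm across, 22 mm high; origin under its centre. Leave alone.
- pigment_jar: Loose green jar with blue cap, 68 mm across, 100 mm high; origin under its centre. Leave alone.
- painted_panel: Loose orange painted panel lying flat, 130 x 170 x 18 mm; origin under its centre. Leave alone.
- mouse: Loose black round computer mouse, 56 mm across, 32 mm high; origin under its centre. Leave alone.
- loupe: Loose black cup-shaped loupe, 44 mm across, 42 mm high; origin under its centre. Leave alone.

How it is judged:
By the outcome, as a careful person would: the job done as asked, in the order asked, and still so for the second after the job is handed in, with the robot touching nothing.
It also fails if it takes over 58 s, if anything falls off the work surface, if the arm or the gripper's body presses on something with over 40 N, if the wrist force passes 120 N, or if a joint passes its speed limit or range.

## Working session

There is one attempt and no reset: what is moved stays moved. The work goes in short steps, Python scripts to look and compute and a shell command to move; the robot and the scene stay as the last step left them, time stands still between calls to the robot, and variables do not carry over. Pictures are saved under pics/ and viewed, at most 10 in all, crops included, and the job is handed in when it is done.

```bash
mkdir -p pics; cat > h.py <<'E'
import numpy as np, cv2
from scipy.spatial.transform import Rotation as R
from plant import get_state, imaging, r, finder
def w2c(cam,st=None):
    c=imaging.get_calibration(cam)
    if 'hand_eye' in c:
        T=np.eye(4);T[:3,:3]=R.from_euler('xyz',st['eef_rot'],degrees=True).as_matrix();T[:3,3]=st['tcp_pos']
        return c,T@np.array(c['hand_eye'])
    M=np.eye(4);M[:3,:3]=cv2.Rodrigues(np.array(c['rvec'],float))[0];M[:3,3]=np.ravel(c['tvec'])
    return c,np.linalg.inv(M)
def pts(cam,uv,d=None,z=None,st=None):
    """world points at pixels uv from depth d or on plane z"""
    c,T=w2c(cam,st);uv=np.atleast_2d(uv).astype(float)
    ray=np.c_[(uv[:,0]-c['cx'])/c['fx'],(uv[:,1]-c['cy'])/c['fy'],np.ones(len(uv))]
    if z is None: k=d[uv[:,1].astype(int),uv[:,0].astype(int)]
    else: k=(z-T[2,3])/(ray@T[2,:3])
    return (ray*k[:,None])@T[:3,:3].T+T[:3,3]
E
python3 - <<'E'
from h import *
s=get_state();print({k:np.round(v,3).tolist() for k,v in s.items()})
for cam in ['top','wrist']:
    st=get_state();p,d=imaging.capture(cam)
    cv2.imwrite(f'pics/{cam}0.png',p[:,:,::-1])
    for q in ['knob','violet_lens','white_lens','controller','lens_cap','filter_tin','pigment_jar','mouse','loupe','painted_panel']:
        for o in finder.cut_out(cam,q)[:1]:
            v,u=np.nonzero(o['region']);m=d[v,u]>0
            P=pts(cam,np.c_[u,v][m],d,st=st)
            print(cam,q,round(o['p'],2),np.round(o['pixel']),np.round(np.median(P,0),3),np.round(P.min(0),3),np.round(P.max(0),3))
E
```

```text
{'time_s': 0.0, 'joints': [86.009, 20.59, 0.633, -0.02, -70.138, -16.506], 'qd': [0.054, -0.044, 0.092, 0.038, -0.096, -0.045], 'joint_torque': [-0.002, -58.272, 29.305, 6.997, 0.007, -0.0], 'tcp_pos': [0.236, 0.632, 0.226], 'eef_rot': [179.903, -0.009, -20.504], 'contact_force': [0.141, 0.244, -0.671], 'moment': [-0.0, -0.035, -0.014], 'gripper_force': 0.0, 'gripper_width': 0.088}
top knob 0.87 [361. 206.] [ 0.531 -0.109  0.083] [ 0.503 -0.14   0.071] [ 0.56  -0.086  0.12 ]
top controller 0.75 [361. 203.] [ 0.537 -0.107  0.075] [ 0.425 -0.283 -0.005] [0.67  0.038 0.12 ]
top lens_cap 0.62 [395. 175.] [ 0.619 -0.21   0.084] [ 0.603 -0.227  0.08 ] [ 0.633 -0.193  0.088]
top filter_tin 0.45 [328. 233.] [ 0.459 -0.02   0.096] [ 0.446 -0.034  0.091] [ 0.472 -0.007  0.101]
top pigment_jar 0.7 [183. 154.] [0.668 0.369 0.096] [ 0.641  0.346 -0.004] [0.73  0.432 0.104]
top mouse 0.66 [464. 248.] [ 0.413 -0.406  0.025] [ 0.387 -0.437 -0.002] [ 0.44  -0.386  0.036]
top loupe 0.63 [463. 210.] [ 0.523 -0.422  0.023] [ 0.504 -0.435 -0.   ] [ 0.544 -0.394  0.046]
top painted_panel 0.93 [156. 232.] [0.463 0.463 0.017] [ 0.385  0.37  -0.006] [0.544 0.568 0.026]
```

View pics/top0.png

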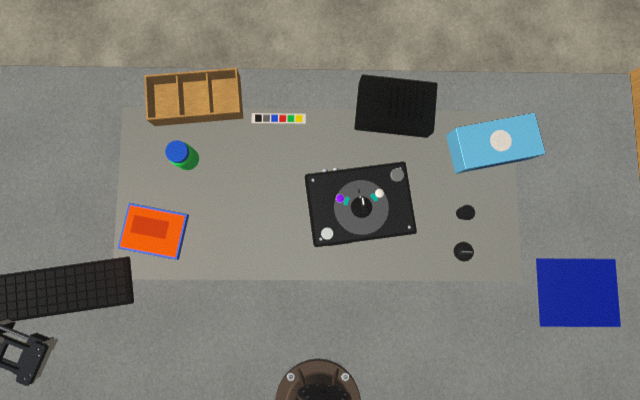

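The violet lens is at about (340,198), on the controller's +y side, and the white lens is at (379,193). The tin, a white disc, is at (327,233), the cap is at (397,174) and the knob is at (361,207). The violet side is therefore anticlockwise. I'm moving above the knob.

```bash
python3 -m handwheel '[[0,2,-5,1,-10],[0,4,-10,2,-20],[0,6,-15,3,-30],[0,8,-20,4,-40],[0,10,-25,5,-50],[0,12,-30,5,-60],[0,14,-35,5,-70],[0,16,-40,5,-80]]' && python3 -m handwheel '[[0,2,-5,0,-10],[0,4,-10,0,-20],[0,6,-15,0,-30],[0,8,-20,0,-40],[0,10,-25,0,-50],[0,12,-30,0,-60],[0,13.4,-34,0,-71],[0,13.4,-34,0,-71]]'
cat > look.py <<'E'
from h import *
import sys
st=get_state();p,d=imaging.capture('wrist');cv2.imwrite(f'pics/{sys.argv[1]}.png',p[:,:,::-1])
print(np.round(st['joints'],1),st['tcp_pos'],st['eef_rot'])
for q,z in [('knob',None),('violet_lens',.0815),('white_lens',.0815),('controller',None),('lens_cap',.085),('filter_tin',.097)]:
    for o in finder.cut_out('wrist',q)[:1]:
        v,u=np.nonzero(o['region'])
        (c,_),rr=cv2.minEnclosingCircle(np.c_[u,v].astype(np.float32)),0
        P=pts('wrist',np.c_[u,v],d,st=st)
        if q=='knob':
            t=P[P[:,2]>P[:,2].max()-.008]; rc=cv2.minAreaRect((t[:,:2]*1000).astype(np.float32)); print('bar',rc)
        print(q,round(o['p'],2),np.round(o['pixel']),'ctr',np.round(pts('wrist',c,z=z or .1,st=st),4),np.round(np.median(P,0),4),np.round(P.max(0),3),np.round(P.min(0),3))
E
python3 look.py w1
```

```text
time_s: 2.1
tcp_pos: [0.3967, 0.2306, 0.277]
eef_rot: [-180.0, 0.1, -100.8]
contact_force: [1.0, -0.3, 0.7]
gripper_width: 0.0875
gripper_force: 0.0
time_s: 3.1
tcp_pos: [0.5308, -0.1103, 0.276]
eef_rot: [-180.0, -0.1, -171.8]
contact_force: [0.5, -0.0, -0.7]
gripper_width: 0.0874
gripper_force: 0.0
[  9.    6.3 -11.6   0.  -72.1 -90.8] [ 0.53075292 -0.11025041  0.27598869] [-1.79982566e+02 -6.16722676e-02 -1.71837612e+02]
bar ((450.00067138671875, -122.02606201171875), (0.0, 0.0), 0.0)
knob 0.94 [314. 170.] ctr [[ 0.5292 -0.1143  0.1   ]] [ 0.5294 -0.1135  0.0834] [ 0.563 -0.085  0.434] [ 0.45  -0.141  0.076]
violet_lens 0.85 [360. 196.] ctr [[ 0.5542 -0.0557  0.0815]] [ 0.5544 -0.0555  0.0801] [ 0.568 -0.042  0.434] [ 0.45  -0.122  0.075]
controller 0.93 [313. 163.] ctr [[ 0.5057 -0.1169  0.1   ]] [ 0.5248 -0.1142  0.0759] [0.689 0.055 0.434] [ 0.426 -0.289 -0.001]
lens_cap 0.94 [221. 227.] ctr [[ 0.6166 -0.2089  0.085 ]] [ 0.6131 -0.2093  0.0849] [ 0.625 -0.122  0.434] [ 0.45  -0.227  0.076]
```

View pics/w1.png

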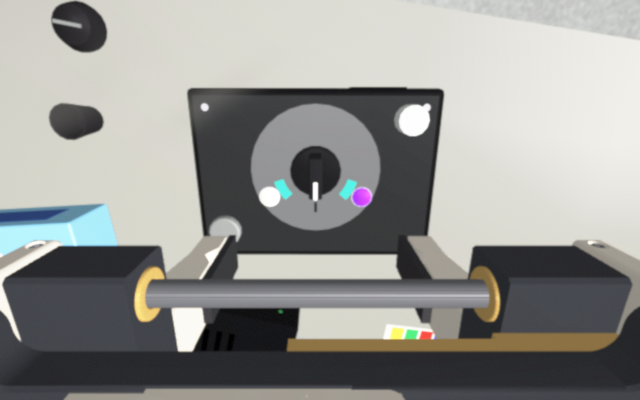

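The wrist view shows the knob at (314,170) with its pointer towards the image bottom, the white lens at (270,196) and the violet lens at (361,197). Next I'll work out the dial centre and yaw.

```bash
python3 - <<'E'
from h import *
st=get_state();p,d=imaging.capture('wrist')
v=pts('wrist',(361.5,197),z=.08,st=st)[0];w=pts('wrist',(270,196.5),z=.08,st=st)[0]
dy=v-w;yaw=np.arctan2(-dy[0],dy[1]);L=np.hypot(*dy[:2]);print('lens',v,w,'sep',L,'expect',2*.062*np.sin(1.05),'yaw',np.degrees(yaw))
m=(v+w)/2;print('axis',m[:2]-.062*np.cos(1.05)*np.array([np.cos(yaw),np.sin(yaw)]))
g=p.astype(int);mask=((g.min(2)>75)&(g.max(2)<150)&(g.max(2)-g.min(2)<12)).astype(np.uint8)
mask[:, :245]=0;mask[:,386:]=0;mask[:98]=0;mask[236:]=0
c=max(cv2.findContours(mask,cv2.RETR_EXTERNAL,cv2.CHAIN_APPROX_NONE)[0],key=cv2.contourArea)[:,0]
P=pts('wrist',c,z=.076,st=st);(a,b),rr=cv2.minEnclosingCircle((P[:,:2]*1000).astype(np.float32));print('dial',a,b,rr)
print('tick/tip',pts('wrist',(315.5,208),z=.076,st=st))
o=finder.cut_out('wrist','knob')[0];y,x=np.nonzero(o['region']);Q=pts('wrist',np.c_[x,y],d,st=st)
t=Q[(Q[:,2]>.105)&(Q[:,2]<.13)];rc=cv2.minAreaRect((t[:,:2]*1000).astype(np.float32));print(len(t),rc,t[:,2].max())
E
```

```text
lens [ 0.55502136 -0.05070831  0.08      ] [ 0.57031855 -0.15635257  0.08      ] sep 0.10674603202479098 expect 0.1075604799736581 yaw 8.239113792062113
axis [ 0.53213896 -0.1079513 ]
dial 533.0524291992188 -112.73884582519531 75.62212371826172
tick/tip [[ 0.57793829 -0.10157081  0.076     ]]
572 ((532.852294921875, -112.39973449707031), (45.02898406982422, 13.511628150939941), 8.40860366821289) 0.11927717314465336
```

```bash
python3 -m handwheel '[[0.3,0.2,-0.2,-5,0],[0.5,0.2,-0.2,-10,0],[0.5,0.2,-0.2,-14,0],[0.5,0.2,-0.2,-17,0],[0.5,0.2,-0.2,-18.5,0],[0.5,0.2,-0.2,-18.5,0]]' 12 && python3 look.py w2 && python3 -m handwheel '[[0.8,0,0,0,0],[1,0,0,0,0],[1,0,0,0,0],[1,0,0,0,0],[1,0,0,0,0]]' 12; python3 -c "
from h import *
s=get_state();print(s['contact_force'],s['moment'])"
```

```text
time_s: 4.3
tcp_pos: [0.5322, -0.1096, 0.0911]
eef_rot: [-180.0, -0.1, -171.5]
contact_force: [0.1, 0.1, 0.5]
gripper_width: 0.0439
gripper_force: 0.0
[  9.   15.7 -26.    0.  -48.3 -90.5] [ 0.53215037 -0.10961896  0.09114731] [-1.79994978e+02 -8.09568680e-02 -1.71467164e+02]
bar ((451.5335693359375, -121.94267272949219), (0.0, 0.0), 0.0)
knob 0.91 [313. 235.] ctr [[ 0.5297 -0.1131  0.1   ]] [ 0.5225 -0.1136  0.0833] [ 0.561 -0.084  0.249] [ 0.452 -0.142  0.075]
controller 0.91 [302. 165.] ctr [[ 0.4646 -0.1222  0.1   ]] [ 0.4912 -0.1219  0.0759] [0.611 0.089 0.249] [ 0.415 -0.319 -0.001]
filter_tin 0.92 [516. 145.] ctr [[ 0.4595 -0.026   0.097 ]] [ 0.4602 -0.0249  0.0967] [ 0.481 -0.004  0.249] [ 0.445 -0.122  0.075]
time_s: 5.28
tcp_pos: [0.5327, -0.1117, 0.0919]
eef_rot: [-179.9, -0.0, -171.5]
contact_force: [1.2, -12.1, -0.7]
gripper_width: 0.0139
gripper_force: 12.0
[  1.22648477 -12.13585068  -0.72903732] [-4.42015735 -0.91809156  0.02607938]
```

```bash
python3 -m handwheel '[[1,0,-0.2,0,0],[1,0,-0.2,0,0],[1,0,-0.2,0,0]]'; python3 -m handwheel '[[1,0,0,0.1,0],[1,0,0,0.2,0],[1,0,0,0.3,0],[1,0,0,0.3,0]]'
```

```text
time_s: 5.65
tcp_pos: [0.5327, -0.112, 0.0917]
eef_rot: [-180.0, 0.0, -171.5]
contact_force: [2.4, -4.3, 0.3]
gripper_width: 0.014
gripper_force: 12.0
time_s: 6.15
tcp_pos: [0.5327, -0.112, 0.0945]
eef_rot: [-180.0, 0.0, -171.5]
contact_force: [3.1, -6.2, -1.6]
gripper_width: 0.0139
gripper_force: 12.0
```

```bash
python3 -m handwheel '[[1,0.05,-0.1,0.1,0],[1,0.05,-0.1,0.2,0],[1,0.05,-0.1,0.3,0],[1,0.05,-0.1,0.4,0],[1,0.05,-0.1,0.5,0],[1,0.05,-0.1,0.6,0],[1,0.05,-0.1,0.65,0],[1,0.05,-0.1,0.65,0]]';  python3 -c "
from h import *
s=get_state();print(s['contact_force'],s['moment'],s['tcp_pos'])"
```

```text
time_s: 7.15
tcp_pos: [0.5327, -0.1123, 0.1011]
eef_rot: [180.0, -0.0, -171.5]
contact_force: [0.5, 5.7, -3.1]
gripper_width: 0.0139
gripper_force: 12.0
[ 0.54541466  5.68533021 -3.06012417] [ 2.14177837 -0.31404605 -0.08711182] [ 0.53272585 -0.11228345  0.10105893]
```

```bash
python3 -m handwheel '[[1,0,0.05,0,3],[1,0,0.05,0,9],[1,0,0.05,0,15],[1,0,0.05,0,22],[1,0,0.05,0,29],[1,0,0.05,0,36],[1,0,0.05,0,43],[1,0,0.05,0,43]]';  python3 look.py w3; python3 -c "
from h import *
s=get_state();print(s['contact_force'],s['moment'],s['tcp_pos'])"
```

```text
time_s: 8.15
tcp_pos: [0.5325, -0.1119, 0.1011]
eef_rot: [180.0, -0.0, -128.4]
contact_force: [-0.9, 4.6, -0.9]
gripper_width: 0.014
gripper_force: 12.0
[  8.7  15.1 -25.3  -0.  -49.6 -47.1] [ 0.53250765 -0.11189835  0.10107695] [ 1.79956902e+02 -1.66443427e-04 -1.28398157e+02]
bar ((481.914306640625, -176.419677734375), (0.0, 0.0), 0.0)
knob 0.61 [318. 224.] ctr [[ 0.534  -0.1109  0.1   ]] [ 0.522  -0.1263  0.0931] [ 0.554 -0.093  0.259] [ 0.482 -0.176  0.076]
violet_lens 0.6 [329. 319.] ctr [[ 0.5614 -0.0572  0.0815]] [ 0.5637 -0.0583  0.0799] [ 0.568 -0.048  0.259] [ 0.482 -0.176  0.077]
white_lens 0.86 [218. 214.] ctr [[ 0.569  -0.1614  0.0815]] [ 0.5688 -0.162   0.0802] [ 0.583 -0.148  0.259] [ 0.482 -0.176  0.076]
controller 0.7 [277. 154.] ctr [[ 0.5363 -0.1258  0.1   ]] [ 0.512  -0.1739  0.0759] [0.725 0.098 0.259] [ 0.404 -0.286 -0.001]
lens_cap 0.95 [ 96. 199.] ctr [[ 0.6168 -0.2098  0.085 ]] [ 0.6166 -0.2096  0.0848] [ 0.644 -0.176  0.259] [ 0.482 -0.23   0.075]
filter_tin 0.58 [499. 270.] ctr [[ 0.4622 -0.0299  0.097 ]] [ 0.4577 -0.0334  0.0925] [0.482 0.016 0.259] [ 0.446 -0.176  0.074]
[-0.42662145  5.87992238 -1.34998923] [ 2.08538631e+00 -4.34141971e-04  2.79216403e-02] [ 0.53248997 -0.11190572  0.10106175]
```

View pics/w3.png

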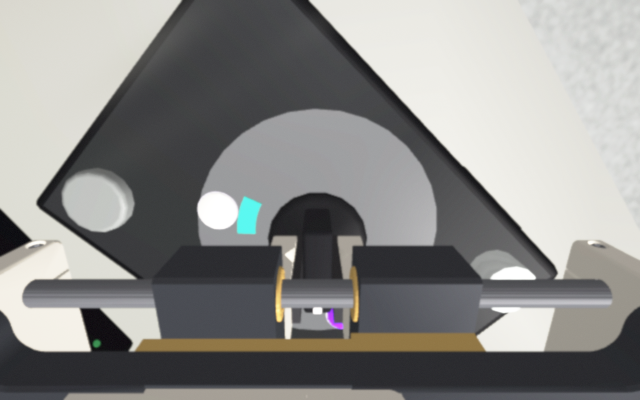

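The knob followed the gripper: its bar stays between the pads at (318,224), and the violet lens at (335,318) is near the pointer. I'll start probing by feel.

```bash
python3 -m handwheel '[[1,0,-0.05,0,4.5],[1,0,-0.05,-0.15,4.5],[1,0,-0.05,-0.3,4.5],[1,0,-0.05,-0.4,4.5],[1,0,-0.05,-0.45,4.5],[1,0,-0.05,-0.45,4.5]]';  python3 -c "
from h import *
s=get_state();print(s['contact_force'],s['moment'],s['tcp_pos'],s['eef_rot'])"
```

```text
time_s: 9.25
tcp_pos: [0.5325, -0.112, 0.0971]
eef_rot: [180.0, 0.0, -124.0]
contact_force: [-2.3, 8.9, 3.0]
gripper_width: 0.0138
gripper_force: 12.0
[-2.26786017  8.9391422   3.0190664 ] [3.31179913 0.82294962 0.02892056] [ 0.53247912 -0.11202068  0.0970653 ] [ 1.79955687e+02  2.88070298e-02 -1.23986095e+02]
```

```bash
python3 -m handwheel '[[1,0,0.15,0,0],[1,0,0.15,-0.1,0],[1,0,0.15,-0.15,0],[1,0,0.15,-0.15,0]]';  python3 -c "
from h import *
s=get_state();print(s['contact_force'],s['moment'],s['tcp_pos'],s['eef_rot'])"
```

```text
time_s: 9.75
tcp_pos: [0.5325, -0.1118, 0.0958]
eef_rot: [-180.0, -0.0, -124.0]
contact_force: [-4.2, 0.6, 7.2]
gripper_width: 0.0141
gripper_force: 12.0
[-4.20455855  0.62867481  7.16411482] [0.53184585 1.28222199 0.02142574] [ 0.53251732 -0.11178758  0.09577411] [-1.79998381e+02 -4.71931468e-02 -1.23989697e+02]
```

```bash
python3 -m handwheel '[[1,-0.05,0,0.3,0],[1,-0.05,0,0.45,0],[1,-0.05,0,0.45,4],[1,-0.05,0,0.45,4],[1,-0.05,0,0.3,4],[1,-0.05,0,0.15,4],[1,-0.05,0,0,4],[1,-0.05,0,0,4]]';  python3 -c "
from h import *
s=get_state();print(s['contact_force'],s['moment'],s['tcp_pos'],s['eef_rot'])"
```

```text
time_s: 10.75
tcp_pos: [0.5324, -0.1116, 0.0955]
eef_rot: [-180.0, -0.0, -120.0]
contact_force: [-1.7, -3.6, 5.7]
gripper_width: 0.0139
gripper_force: 12.0
[-1.69276147 -3.61908688  5.7177609 ] [-1.40930253  0.5182828  -0.02587897] [ 0.53240929 -0.11164059  0.09545801] [-1.79979125e+02 -2.41034945e-02 -1.20022981e+02]
```

```bash
python3 -m handwheel '[[1,0,-0.05,-0.1,0],[1,0,-0.05,-0.1,0],[1,0,-0.05,-0.1,0]]';  python3 -c "
from h import *
s=get_state();print(s['contact_force'],s['moment'],s['tcp_pos'],s['eef_rot'])"
```

```text
time_s: 11.12
tcp_pos: [0.5325, -0.1117, 0.0947]
eef_rot: [-180.0, 0.0, -120.0]
contact_force: [-2.8, -0.8, 8.1]
gripper_width: 0.0141
gripper_force: 12.0
[-2.80418713 -0.79269624  8.06508851] [-0.30136373  1.04260982  0.02719427] [ 0.53246026 -0.11173237  0.09468053] [-1.79981248e+02  8.19470237e-03 -1.20021660e+02]
```

```bash
python3 -m handwheel '[[1,0,0,0.3,0],[1,0,0,0.55,0],[1,0,0,0.55,4],[1,0,0,0.55,4],[1,0,0,0.35,4],[1,0,0,0.15,4],[1,0,0,0,4],[1,0,0,0,4]]';  python3 -c "
from h import *
s=get_state();print(s['contact_force'],s['moment'],s['tcp_pos'],s['eef_rot'])"
```

```text
time_s: 12.12
tcp_pos: [0.5324, -0.1118, 0.0945]
eef_rot: [-180.0, 0.0, -116.0]
contact_force: [-2.7, 0.6, 7.4]
gripper_width: 0.0136
gripper_force: 12.0
[-2.73143495  0.56740432  7.44042516] [0.02414668 0.98920526 0.04620101] [ 0.53240824 -0.11175957  0.09450475] [-1.79987977e+02  2.92175271e-03 -1.16042866e+02]
```

```bash
python3 -m handwheel '[[1,0,0,0.3,0],[1,0,0,0.55,0],[1,0,0,0.55,5],[1,0,0,0.55,11],[1,0,0,0.55,11],[1,0,0,0.25,11],[1,0,0,0,11],[1,0,0,0,11]]';  python3 -c "
from h import *
s=get_state();print(s['contact_force'],s['moment'],s['tcp_pos'],s['eef_rot'])"
```

```text
time_s: 13.12
tcp_pos: [0.5323, -0.1118, 0.0942]
eef_rot: [180.0, -0.0, -105.1]
contact_force: [-2.5, 0.7, 6.1]
gripper_width: 0.014
gripper_force: 12.0
[-2.46657172  0.65829826  6.14628824] [ 0.40253801  0.93981031 -0.00228936] [ 0.53230623 -0.11175972  0.09422501] [ 1.79996653e+02 -3.30661834e-03 -1.05094481e+02]
```

```bash
python3 -m handwheel '[[1,0,0,-0.1,0],[1,0,0,-0.1,0],[1,0,0,-0.1,0]]';  python3 -c "
from h import *
s=get_state();print(s['contact_force'],s['moment'],s['tcp_pos'],s['eef_rot'])"
```

```text
time_s: 13.5
tcp_pos: [0.5323, -0.1118, 0.0937]
eef_rot: [-180.0, -0.0, -105.1]
contact_force: [-4.2, 1.7, 8.7]
gripper_width: 0.0141
gripper_force: 12.0
[-4.19561052  1.71119031  8.69524348] [ 0.4918031   1.49702921 -0.01224204] [ 0.53230324 -0.11181803  0.09365378] [-1.79993222e+02 -8.12337381e-03 -1.05087969e+02]
```

```bash
python3 -m handwheel '[[1,0,0,0.25,0],[1,0,0,0.5,0],[1,0,0,0.5,4],[1,0,0,0.5,4],[1,0,0,0.35,4],[1,0,0,0.2,4],[1,0,0,0.1,4],[1,0,0,0.1,4]]' 20;  python3 -c "
from h import *
s=get_state();print(s['contact_force'],s['moment'],s['tcp_pos'],s['eef_rot'])"
```

```text
time_s: 14.5
tcp_pos: [0.5323, -0.1117, 0.0938]
eef_rot: [180.0, 0.0, -101.0]
contact_force: [-0.9, 0.6, -0.9]
gripper_width: 0.014
gripper_force: 20.0
[-0.93292595  0.55393608 -0.91193762] [0.26428366 0.29610625 0.04320836] [ 0.53225076 -0.11172389  0.09376029] [ 1.79978314e+02  1.61725474e-03 -1.01021005e+02]
```

The vertical resistance is gone, so the notch is at about 70.5°. I'll lower gently.

```bash
python3 -m handwheel '[[1,0,0,-0.05,0],[1,0,0,-0.1,0],[1,0,0,-0.15,0],[1,0,0,-0.2,0],[1,0,0,-0.2,0]]' ;  python3 -c "
from h import *
s=get_state();print(s['contact_force'],s['moment'],s['tcp_pos'],s['eef_rot'])"
```

```text
time_s: 15.12
tcp_pos: [0.5323, -0.1117, 0.092]
eef_rot: [180.0, 0.0, -101.0]
contact_force: [-2.8, 1.4, 1.1]
gripper_width: 0.0139
gripper_force: 20.0
[-2.84204588  1.36065673  1.10649004] [ 0.6054098   0.82945158 -0.00953661] [ 0.53229191 -0.11173562  0.09195707] [ 1.79986872e+02  6.28831427e-04 -1.01003248e+02]
```

```bash
python3 -m handwheel '[[1,-0.05,0,-0.05,0],[1,-0.05,0,-0.1,0],[1,-0.05,0,-0.15,0],[1,-0.05,0,-0.15,0]]' ;  python3 -c "
from h import *
s=get_state();print(s['contact_force'],s['moment'],s['tcp_pos'],s['eef_rot'])"
```

```text
time_s: 15.62
tcp_pos: [0.5323, -0.1118, 0.0915]
eef_rot: [-179.9, 0.0, -101.0]
contact_force: [-4.0, 3.0, 9.1]
gripper_width: 0.0138
gripper_force: 20.0
[-3.97757113  2.95555046  9.07897216] [ 1.05871225  1.51994394 -0.05688463] [ 0.53228856 -0.111755    0.09148529] [-1.79942099e+02  9.05643197e-04 -1.00974293e+02]
```

```bash
python3 -m handwheel '[[1,0.05,-0.05,0.1,0],[0.7,0.05,-0.05,0.1,0],[0.4,0.05,-0.05,0.1,0],[0.4,0.05,-0.05,0.1,0],[0.4,0.05,-0.05,0.1,0]]' && python3 - <<'E'
from h import *
st=get_state();p,d=imaging.capture('wrist');cv2.imwrite('pics/w4.png',p[:,:,::-1])
print(st['contact_force'],st['tcp_pos'])
P=pts('wrist',np.stack(np.meshgrid(np.arange(640),np.arange(400)),-1).reshape(-1,2),d,st=st)
P=P[d.ravel()>0];q=P[:,:2]-[.5323,-.1118];rr=np.hypot(*q.T)
for n,m in [('bar/skirt',rr<.028),('dial',(rr>.04)&(rr<.07))]:
    z=P[m,2];print(n,[(round(b,4),int(c)) for c,b in zip(*np.histogram(z,np.arange(.07,.13,.002))) if c>20])
E
```

```text
time_s: 16.25
tcp_pos: [0.5325, -0.1124, 0.0915]
eef_rot: [-180.0, -0.0, -101.0]
contact_force: [0.0, -0.1, 0.5]
gripper_width: 0.0481
gripper_force: 0.0
[ 0.01717063 -0.13072374  0.53123724] [ 0.53245987 -0.11236356  0.09152039]
bar/skirt [(np.float64(0.078), 24), (np.float64(0.08), 655), (np.float64(0.082), 3379), (np.float64(0.084), 182), (np.float64(0.086), 32), (np.float64(0.088), 31), (np.float64(0.09), 50), (np.float64(0.092), 72), (np.float64(0.094), 107), (np.float64(0.096), 76), (np.float64(0.098), 88), (np.float64(0.1), 93), (np.float64(0.102), 102), (np.float64(0.104), 91), (np.float64(0.106), 108), (np.float64(0.108), 105), (np.float64(0.11), 94), (np.float64(0.112), 102), (np.float64(0.114), 277), (np.float64(0.116), 1344), (np.float64(0.118), 105), (np.float64(0.12), 42), (np.float64(0.122), 48), (np.float64(0.124), 39), (np.float64(0.126), 38)]
dial [(np.float64(0.074), 5687), (np.float64(0.076), 11365), (np.float64(0.078), 756), (np.float64(0.08), 1202), (np.float64(0.082), 79), (np.float64(0.118), 25), (np.float64(0.12), 23)]
```

View pics/w4.png

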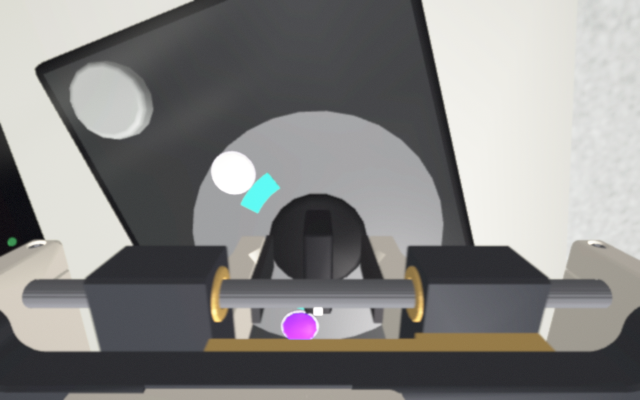

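The knob is free of the fingers. Its skirt top is at about 83 mm and the bar top at about 117 mm, the home heights, and the pointer is beside the violet lens at (300,326). I'm retreating and checking once more.

```bash
python3 -m handwheel '[[0.2,0,0,1,0],[0,0,0,4,0],[0,0,0,8,0],[0,0,0,13,0],[0,0,0,18,0],[0,0,0,18,0]]' && python3 - <<'E'
from h import *
st=get_state();p,d=imaging.capture('wrist')
P=pts('wrist',np.stack(np.meshgrid(np.arange(640),np.arange(400)),-1).reshape(-1,2),d,st=st)
P=P[d.ravel()>0];q=P[:,:2]-[.5326,-.1121];rr=np.hypot(*q.T);z=P[:,2]
t=P[(rr<.03)&(z>.105)&(z<.13)]
print('bar',cv2.minAreaRect((t[:,:2]*1000).astype(np.float32)),'top',np.median(t[t[:,2]>.113,2]),'skirt',np.median(z[(rr<.027)&(z<.095)]),'dial',np.median(z[(rr>.035)&(rr<.05)&(z<.095)]))
for n in ['lens_cap','filter_tin']:
    for o in finder.cut_out('wrist',n)[:1]:
        v,u=np.nonzero(o['region']);print(n,np.median(pts('wrist',np.c_[u,v],d,st=st),0))
E
```

```text
time_s: 17.05
tcp_pos: [0.5345, -0.1125, 0.277]
eef_rot: [-179.5, 0.1, -101.0]
contact_force: [-0.9, 0.0, -0.6]
gripper_width: 0.0869
gripper_force: 0.0
bar ((532.5653076171875, -112.13493347167969), (44.99938201904297, 13.547991752624512), 78.99052429199219) top 0.11690889189050918 skirt 0.08295963621047764 dial 0.07641914764636987
lens_cap [ 0.6195081  -0.2096365   0.08487264]
filter_tin [ 0.46538279 -0.02704562  0.09650971]
```

Skirt at 83.0 mm and bar top at 116.9 mm confirm the knob is fully home at about 70.6° from off; the cap and tin have not moved.

```bash
python3 -c "
from plant import r
print(r.close_job())"
```

```text
the job is handed in; nothing more can be done
None
```

The lamp controller is switched to ultraviolet: the knob sits fully home in the violet-side notch, about 1.23 rad from off, released, and the job is handed in.

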